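# Hold a field probe centred in the port of a shielded test box

### The job

Pull the sprung shutter on the shielded test box fully out to its stop, so that the round guide bore in the lid is uncovered. Then lift the slim square-handled probe out of its stand and lower its rod upright through the middle of the bore until the probe's collar hangs about 10 mm above the lid, without the probe ever touching the box, its rails or its shutter. Finish while still holding it there, centred and still; leave the thick round probe, the tin and the battery pack where they are.

Things in the scene. Friction and masses are not known exactly. Their poses are not given: they have to be found in the camera images.
- test_box: fixed aluminium box, 140 mm along x, 110 along y, lid top 70 mm above the worktop; origin: centre of its underside. On the lid two rails along x, 8 mm high, 22 to 27 mm either side of the bore axis, and a stop bar of that height at the -x end. (To its right the room's desk lamp hangs half a metre above the blue mat: an arm that starts beside it should draw back to its base before it swings over)
- bore (a point): centre of the mouth of the round guide bore (24 mm diameter, 25 mm deep, straight down into the hollow box, floor 6 mm above the worktop), level with the lid top, 70 mm above the worktop; 20 mm from the box's origin towards its +x. Axes as those of test_box, z up along the bore. Covered by the shutter at the start
- knob (a point): on the axis of the shutter's round black knob (12 mm diameter, upright), 9 mm below the knob's top, and 16 mm above the lid; it moves with the shutter. The knob rises from 4.5 mm to 25 mm above the lid; axes as those of test_box
- shutter (a joint): travel (m) of the steel shutter plate (40 x 42 x 4 mm, between the rails): 0 = shut over the bore, 0.045 = out at its stop; pull along the box's -x. Starts at 0 to 0.008. A light spring (25 N/m) draws it shut, but rail friction (2.5 N) is stronger, so it stays where it is left. At the stop the knob is 58 mm from the bore axis
- probe_stand: stand of the slim probe, fixed in place: dark 70 x 70 x 10 mm foot with a grey 44 x 44 mm block on it, top 70 mm above the worktop, with a 14 mm hole straight down in which the rod stands; origin at the centre of its underside
- probe: slim field probe (about 70 g): steel rod 8 mm diameter, 60 mm long; above it a dark round collar 28 mm diameter, 8 mm high; then a grey handle 20 x 20 mm, 72 mm tall, and a 6 mm brass stub. Origin at the rod's lower tip, z up along the rod. Starts upright in its stand, collar resting on the stand's top (tip 10 mm above the worktop)
- probe_handle (a point): centre of the probe's square handle, on the rod's axis, 104 mm above the tip and 44 mm above the underside of the collar; x and y are square to the handle's faces
- probe_collar (a point): centre of the underside of the probe's collar, 60 mm above the tip
- probe_tip (a point): lower tip of the probe's rod
- spare_probe_mid (a point): middle of the round handle (30 mm diameter, 50 mm tall) of a thick probe that stands in a second stand like the first; its top is 128 mm above the worktop; to be left alone
- spare_probe: the thick round probe itself, origin 10 mm above the worktop on its axis
- spare_stand: stand of the thick probe, fixed; 70 x 70 mm foot and 44 x 44 mm block, 70 mm tall; origin at the centre of its underside
- flux_tin: round tin, 50 mm diameter, 22 mm high, origin at the centre of its underside; to be left alone
- battery_pack: battery pack 34 x 100 x 24 mm, origin at the centre of its underside; to be left alone
Not all that is in view belongs to the job. Leave any red look-alike of the probe alone. There is more than one size of the test_box; the job needs the larger.

How it is judged:
By the outcome, as a careful person would: the job done as asked, in the order asked, and still so for the second after the job is handed in, while the arm keeps its last pose, push and grip.
It also fails if it takes over 54 s, if anything falls off the work surface, if the arm or the gripper's body presses on something with over 40 N, if the wrist force passes 120 N, or if a joint passes its speed limit or range.

### The arm

A 7-joint arm with a two-finger parallel gripper is mounted at the origin on a cart in front of the work surface, level with it; the furniture and walls round the work are solid. World frame = base frame: x ahead of the robot, y to its left, z up, the work surface at z = 0. Lengths are in mm, angles in rad, forces in N, time in s.
With the tool pointing down it reaches from about 400 to 875 mm from the base axis. Payload 4.4 kg.
Tool frame: the origin (TCP) lies at the very end of the fingers, on their centre line; the grasp point (between the pads) lies 19 mm behind it; z points along the fingers, y is the line along which they close (so a half turn about z gives the same grasp; the last joint's range is limited). The gripper opens to 85 mm and grips with 20 to 120 N. Pads are 22 mm wide; open, the fingers measure 114 mm over their backs; the gripper's body (76 mm by 85 mm) begins 54 mm behind the grasp point. The pads swing forward as they close: fully open they stand 13 mm farther back than shut.
Start: joints at [-1.225, 0.628, 0.038, 1.517, -0.027, 0.996, -0.02], TCP at [260.147, 595.686, 231.313] pointing down, gripper open.
Joint ranges: [-3.06, 3.06], [-0.37, 2.12], [-1.25, 1.32], [0.18, 2.47], [-1.1, 4.24], [0.23, 1.98], [-2.94, 2.94]. Speed limits (rad/s): [2.57, 2.57, 3.14, 3.14, 3.14, 3.14, 3.14].

### API

Orientations are given as [roll, pitch, yaw] about the fixed x, y, z axes, in that order (R = Rz(yaw) Ry(pitch) Rx(roll)).
In Python, from cell import monitor, viewer, workorder gives the robot as it stands.
- The arm moves only by the tool arm_command, never from a script. Its argument "series" is one flat list of numbers, 5 for each row, row after row: the opening in per cent of the stroke, from 0 (shut) to 100 (fully open), then the shift along the tool's x, y, z in cm, then the turn about the tool's z in degrees. In form: [claw, x, y, z, roll, claw, x, y, z, roll, ...]. A call has exactly 5 rows; each row is the pose to reach, as a shift and turn from the pose commanded when the call began, along the tool's axes at that moment; what a row does not reach only later rows make up. A row lasts 1/12 s, in which the tool goes at most 41.7 mm and 7.16 degrees, less where a joint would pass 70% of its speed; a pose out of reach is approached as far as the arm can. A call with a gripper value outside its range is refused whole. The fingers move at their own pace and stop on an object; the grip force is fixed at half the most. Time passes only in rows, so rows that repeat a pose let the fingers close, or fill a call up. It gives the time, the measured TCP pose, the force, the opening and the grip force at its end, in the units of the state.
- monitor.read_state(): the state, without advancing time (a new reading comes with each control period).
- viewer.get_image(name): name is "side" or "top"; returns (picture, depth): 420x560x3 uint8, red, green, blue; 420x560 float32, mm along the optical axis (not along the pixel's ray), 0 where there is no reading.
- viewer.camera_model(name): a dict with "mtx" (3x3 intrinsics, pixels), "dist_coeffs" ([k1, k2, p1, p2, k3] as OpenCV has them; the pictures are not rectified), "R" (3x3) and "t" (3): a world point X has camera coordinates R X + t. Camera axes: x right, y down, z forward; pixel columns grow to the right and rows downward; lengths in mm; the calibration is good to about 2 mm. A picture is of the moment at which its call begins. camera_model takes no time and is no camera call.
- workorder.finish_job(): hands the job in; it is judged then, once.
The state is a dict: "clock": time; "qpos": joint angles; "qd": joint speeds; "tau": joint torques, N m; "eef_pos": TCP position; "tool_rot": TCP orientation; "force": force on the tool from outside, world axes, zero at the start; "torque": the same for the moment, N m; "width": finger opening in mm; "gripper_force": force on a finger pad.
Only numpy, scipy, OpenCV 4.12 (cv2) and the standard library are available. Lean on these libraries where they do the work, as an engineer would, in place of code of your own. Each camera call takes 0.05 s, during which the arm holds its last target. There are 200 camera calls.

## Working session

There is one attempt and no reset: what is moved stays moved. The work goes in short steps, Python scripts to look and compute and a tool call to move; the robot and the scene stay as the last step left them, time stands still between calls to the robot, and variables do not carry over. Pictures are saved under pics/ and viewed, at most 10 in all, crops included, and the job is handed in when it is done.

Besides the shell and the picture viewer there is one more tool, called after "Emit:" as name(argument=value, ...) on one line, values as JSON. arm_command: Moves the arm, as the interface text tells. Its arguments: {"type":"object","properties":{"series":{"type":"array","items":{"type":"number"}}},"required":["series"]}

```bash
mkdir -p pics; python3 - <<'E'
from cell import monitor, viewer
import cv2, numpy as np
print(monitor.read_state())
for n in("side","top"):
    p,d=viewer.get_image(n); np.savez(f"pics/{n}0.npz",p=p,d=d); cv2.imwrite(f"pics/{n}0.png",p[...,::-1])
    m=viewer.camera_model(n); print(n,m)
E
ls
```

```text
{'clock': 0.0, 'qpos': array([-1.22479925,  0.62933002,  0.03843421,  1.51839368, -0.02700223,
        0.9962907 , -0.02000699]), 'qd': array([ 0.00031217, -0.00043631, -0.00201513,  0.0020823 , -0.00076613,
       -0.00114853,  0.00088662]), 'tau': array([-7.65459081e-04, -5.63388312e+01,  1.22620672e+00, -1.93443328e+01,
        1.09664927e-02,  1.03984354e-02,  4.19750540e-05]), 'eef_pos': array([259.88181135, 595.09308142, 230.39117123]), 'tool_rot': array([-3.13968872e+00,  1.84309887e-05,  2.72979307e+00]), 'force': array([0.98011113, 0.74132811, 0.99436341]), 'torque': array([0.02655952, 0.00474012, 0.00063312]), 'gripper_force': 0.0, 'width': 85.42451283920526}
side {'mtx': array([[390.47755412,   0.        , 277.5311228 ],
       [  0.        , 390.47755412, 202.37786354],
       [  0.        ,   0.        ,   1.        ]]), 'dist_coeffs': array([-0.01113466,  0.        ,  0.        ,  0.        ,  0.        ]), 'R': array([[ 0.99853284,  0.05158333,  0.0164718 ],
       [ 0.04619711, -0.65282859, -0.75609567],
       [-0.02824867,  0.75574731, -0.65425379]]), 't': array([-531.55448629,  124.6104034 ,  889.45167028])}
top {'mtx': array([[439.05061353,   0.        , 279.97226109],
       [  0.        , 439.05061353, 202.69110956],
       [  0.        ,   0.        ,   1.        ]]), 'dist_coeffs': array([-0.04572901,  0.        ,  0.        ,  0.        ,  0.        ]), 'R': array([[ 0.02358683, -0.99966907,  0.0102675 ],
       [-0.99501037, -0.02447035, -0.09672414],
       [ 0.09694338, -0.00793485, -0.99525827]]), 't': array([  72.88820987,  553.62617675, 1184.62358826])}
pics
```

View pics/top0.png

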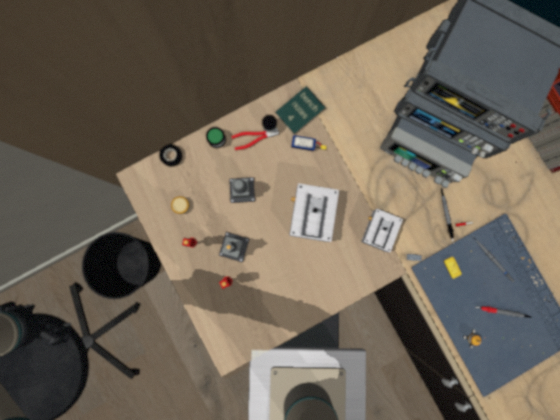

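View pics/side0.png

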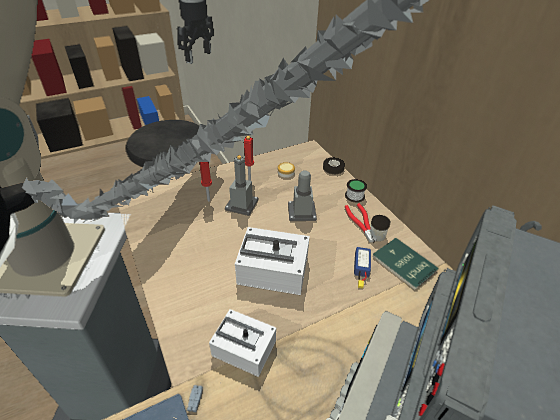

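The top view shows the larger box at (315,212), the smaller one at (383,230), the slim probe's stand at (234,246), the thick probe's at (242,189), and red look-alikes at (190,242) and (226,282). The side view shows the brass-tipped probe at (240,185) and the gripper at (195,40). It also shows a spiky object crossing the picture, so I'll check its depth.

```bash
cat > h.py <<'E'
import numpy as np, cv2
from cell import viewer, monitor
C={n:viewer.camera_model(n) for n in("side","top")}
def ray(n,uv):
    m=C[n]; q=cv2.undistortPoints(np.array(uv,float).reshape(-1,1,2),m["mtx"],m["dist_coeffs"]).reshape(-1,2)
    d=np.c_[q,np.ones(len(q))]@m["R"]; return -m["R"].T@m["t"],d
def onz(n,uv,z):
    o,d=ray(n,uv); return o+d*((z-o[2])/d[:,2])[:,None]
def proj(n,X):
    m=C[n]; return cv2.projectPoints(np.array(X,float).reshape(-1,1,3),cv2.Rodrigues(m["R"])[0],m["t"],m["mtx"],m["dist_coeffs"])[0].reshape(-1,2)
def cloud(n,d):
    v,u=np.mgrid[:420,:560]; o,r=ray(n,np.c_[u.ravel(),v.ravel()]); return (o+r*d.reshape(-1,1)).reshape(420,560,3)
E
python3 - <<'E'
from h import *
for n in C: print(n,ray(n,[[280,200]])[0].round())
S={n:np.load(f"pics/{n}0.npz") for n in C}
P={n:cloud(n,S[n]["d"]) for n in C}
for n,uv in {"side":[(300,95),(250,120),(350,50),(100,200),(275,245),(240,157),(305,172)],"top":[(315,200),(316,210),(234,243),(300,300),(200,300),(240,184),(383,230)]}.items():
    for u,v in uv: print(n,u,v,P[n][v,u].round(),S[n]["d"][v,u])
def cr(n,x,y,w,h,W,H): return cv2.resize(S[n]["p"][y:y+h,x:x+w,::-1],(W,H),interpolation=cv2.INTER_CUBIC)
a=np.hstack([cr("top",280,175,70,75,280*1,300),cr("top",205,215,60,75,240,300),cr("top",215,165,60,60,280,300)])
b=np.hstack([cr("side",225,215,100,75,400,300),cr("side",190,130,133,100,400,300)])
cv2.imwrite("pics/mos.png",np.vstack([a,b]))
E
```

```text
side [ 550. -563.  685.]
top [ 434.   96. 1232.]
side 300 95 [ 553. -426.  620.] 146.7418
side 250 120 [ 532. -417.  603.] 164.85754
side 350 50 [ 568. -434.  640.] 126.56745
side 100 200 [ 434. -387.  527.] 239.97151
side 275 245 [526. -11.  90.] 807.186
side 240 157 [429. 210. 153.] 936.0081
side 305 172 [586. 198. 126.] 940.19794
top 315 200 [556.  -6.  77.] 1161.9307
top 316 210 [528.  -7.  97.] 1139.2972
top 234 243 [438. 205.  74.] 1151.7075
top 300 300 [285.  24.  -3.] 1214.9457
top 200 300 [278. 301.  -4.] 1212.7354
top 240 184 [587. 190. 126.] 1114.1886
top 383 230 [ 482. -194.   47.] 1185.6859
```

View pics/mos.png

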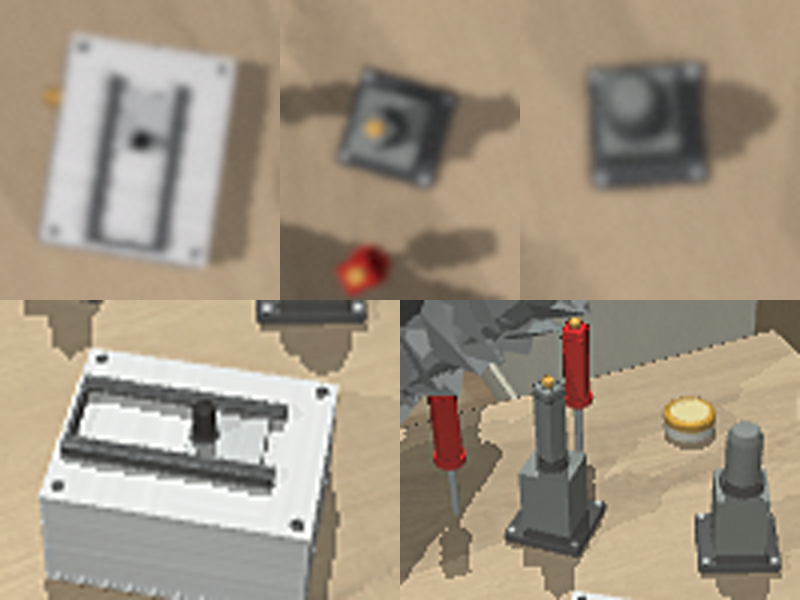

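The mosaic shows the box's stop bar at the robot end, so box +x points away from the robot. The knob sits near top-view pixel (316,210). The brass-tipped probe, handle about square to its stand, is at (231,247). The spiky lamp part is at y ≈ -400 and z > 500, clear of the work. Next I'll measure.

```bash
python3 - <<'E'
from h import *
S={n:np.load(f"pics/{n}0.npz") for n in C}
P={n:cloud(n,S[n]["d"]) for n in C}
def rect(X,l):
    r=cv2.minAreaRect(X[:,:2].astype(np.float32)); print(l,len(X),np.round(r[0],1),np.round(r[1],1),round(r[2],1), "zmed",np.median(X[:,2]).round(1))
def box(n,x0,x1,y0,y1,z0,z1):
    X=P[n].reshape(-1,3); m=((X>[x0,y0,z0])&(X<[x1,y1,z1])).all(1); return X[m],S[n]["p"].reshape(-1,3)[m]
for n in C:
    X,c=box(n,420,650,-110,100,62,76); rect(X,n+" lid"); rect(X[c.min(1)>150],n+" lidwhite")
    g=c.max(1)<110; rect(X[g],n+" lid dark")
    X,c=box(n,420,650,-110,100,73,90); rect(X[c.max(1)<100],n+" rails")
    X,c=box(n,420,650,-60,50,86,100); print(n,"knob",X.mean(0).round(1),len(X))
    for nm,(x,y) in {"probe":(430,210),"spare":(590,195)}.items():
        X,c=box(n,x-60,x+60,y-60,y+60,64,72); rect(X,n+nm+" blocktop")
        X,c=box(n,x-60,x+60,y-60,y+60,84,144); rect(X,n+nm+" handle")
        X,c=box(n,x-60,x+60,y-60,y+60,146,165); print(X.mean(0).round(1),len(X))
        X,c=box(n,x-60,x+60,y-60,y+60,6,14);X=X[c.max()>0]; rect(X,n+nm+" foot")
# brass stub rays
for n,(u0,u1,v0,v1) in {"top":(222,240,236,256),"side":(232,250,150,166)}.items():
    p=S[n]["p"][v0:v1,u0:u1].astype(int); m=(p[...,0]-p[...,2]>70); v,u=np.nonzero(m); uv=[u.mean()+u0,v.mean()+v0]
    print(n,"stub",uv,len(u),onz(n,[uv],154 if n=="top" else 153).round(1))
# knob dark
for n,(u0,u1,v0,v1) in {"top":(308,324,200,220),"side":(268,284,236,256)}.items():
    p=S[n]["p"][v0:v1,u0:u1].astype(int); m=p.max(2)<60; v,u=np.nonzero(m); uv=[u.mean()+u0,v.mean()+v0]
    print(n,"knob",uv,len(u),onz(n,[uv],95 if n=="top" else 86).round(1))
E
```

```text
side lid 2355 [522.   -3.9] [114.1 140. ] 82.2 zmed 68.9
side lidwhite 1868 [522.   -3.7] [113.6 140. ] 82.1 zmed 68.8
side lid dark 252 [521.9  -5. ] [ 98.2 129.7] 82.1 zmed 73.5
side rails 337 [511.8 -11.8] [ 74.1 113. ] 85.6 zmed 76.4
side knob [527.3  -6.6  91.8] 31
sideprobe blocktop 140 [425.4 211.9] [47.  45.5] 75.5 zmed 68.4
sideprobe handle 209 [426.2 205.6] [25.3 15.3] 5.6 zmed 116.2
[425.5 209.2 149.8] 46Traceback (most recent call last):
  File "<stdin>", line 17, in <module>
  File "<stdin>", line 5, in rect
cv2.error: OpenCV(4.12.0) /io/opencv/modules/imgproc/src/convhull.cpp:143: error: (-215:Assertion failed) total >= 0 && (depth == CV_32F || depth == CV_32S) in function 'convexHull'
```

```bash
python3 - <<'E'
from h import *
S={n:np.load(f"pics/{n}0.npz") for n in C}
P={n:cloud(n,S[n]["d"]) for n in C}
def rect(X,l):
    r=cv2.minAreaRect(X[:,:2].astype(np.float32)); print(l,len(X),np.round(r[0],1),np.round(r[1],1),round(r[2],1), "zmed",np.median(X[:,2]).round(1))
def box(n,x0,x1,y0,y1,z0,z1):
    X=P[n].reshape(-1,3); m=((X>[x0,y0,z0])&(X<[x1,y1,z1])).all(1); return X[m],S[n]["p"].reshape(-1,3)[m]
n="top"
X,c=box(n,420,650,-110,100,62,77); rect(X,n+" lid")
X,c=box(n,420,650,-110,100,70,90); rect(X[c.max(1)<110],n+" rails")
X,c=box(n,420,650,-60,50,86,100); print(n,"knob",X.mean(0).round(1),len(X))
for n in C:
  for nm,(x,y) in {"probe":(427,208),"spare":(590,195)}.items():
    X,c=box(n,x-45,x+45,y-45,y+45,3,80); rect(X,n+nm+" all")
    X,c=box(n,x-45,x+45,y-45,y+45,62,75); rect(X,n+nm+" blocktop")
    if n=="side":
        X,c=box(n,x-30,x+30,y-30,y+30,84,140)
        f=X[X[:,1]<np.percentile(X[:,1],60)]; print("face fit",np.degrees(np.polyfit(X[:,0],X[:,1],1)),X.min(0).round(1),X.max(0).round(1))
        for z in (95,110,125,135):
            Y=X[abs(X[:,2]-z)<3]; 
            print(z,[(a.round(0).tolist()) for a in Y[np.argsort(Y[:,0])][::2,:2]])
for n,(u0,u1,v0,v1) in {"top":(222,240,236,256),"side":(232,250,150,166)}.items():
    p=S[n]["p"][v0:v1,u0:u1].astype(int); m=(p[...,0]-p[...,2]>(70 if n=="top" else 90)); v,u=np.nonzero(m); uv=[u.mean()+u0,v.mean()+v0]
    print(n,"stub",uv,len(u),onz(n,[uv],155 if n=="top" else 153).round(1))
for n,(u0,u1,v0,v1) in {"top":(308,324,200,220),"side":(268,284,236,256)}.items():
    p=S[n]["p"][v0:v1,u0:u1].astype(int); m=p.max(2)<60; v,u=np.nonzero(m); uv=[u.mean()+u0,v.mean()+v0]
    print(n,"knob",uv,len(u),onz(n,[uv],95 if n=="top" else 86).round(1))
E
```

```text
top lid 1951 [525.4  -3.7] [110.3 140.5] 82.2 zmed 70.0
top rails 159 [514.5  -3.8] [ 50.  104.5] 82.3 zmed 77.6
top knob [530.1  -3.8  94.9] 16
sideprobe all 765 [425.9 210.8] [71.1 70.6] 76.7 zmed 33.4
sideprobe blocktop 169 [425.1 210.1] [50.6 45.8] 75.5 zmed 68.2
face fit [3.17401942e+00 1.03822229e+04] [412.9 197.7  84. ] [438.3 214.4 139.8]
95 [[414.0, 210.0], [417.0, 206.0], [419.0, 205.0], [422.0, 202.0], [425.0, 201.0], [427.0, 201.0], [429.0, 203.0], [432.0, 206.0], [432.0, 203.0], [434.0, 204.0], [436.0, 208.0]]
110 [[415.0, 208.0], [418.0, 205.0], [421.0, 202.0], [423.0, 200.0], [428.0, 201.0], [428.0, 200.0], [430.0, 202.0], [432.0, 204.0], [435.0, 206.0], [437.0, 209.0]]
125 [[415.0, 209.0], [418.0, 206.0], [421.0, 203.0], [426.0, 203.0], [429.0, 202.0], [431.0, 204.0], [433.0, 206.0], [435.0, 208.0], [437.0, 211.0]]
135 [[413.0, 210.0], [416.0, 205.0], [419.0, 204.0], [424.0, 202.0], [426.0, 203.0], [429.0, 205.0], [429.0, 202.0], [431.0, 202.0], [433.0, 206.0], [436.0, 208.0]]
sidespare all 740 [585.  193.6] [70.2 72.1] 3.5 zmed 28.8
sidespare blocktop 139 [585. 195.]
[... 798 characters left out ...]
89.0, 183.0], [591.0, 191.0], [591.0, 199.0], [593.0, 191.0], [593.0, 199.0], [594.0, 187.0], [596.0, 193.0]]
135 []
topprobe all 561 [426.8 207.1] [87.9 88. ] 88.6 zmed 11.4
topprobe blocktop 175 [428.7 210.2] [44.4 43.7] 74.0 zmed 69.9
topspare all 505 [588.5 195.4] [88.5 87. ] 2.3 zmed 11.6
topspare blocktop 111 [588.5 195.4] [44.3 42.7] 5.4 zmed 69.6
top stub [np.float64(228.0), np.float64(247.0)] 9 [[427.5 211.4 155. ]]
side stub [np.float64(245.90769230769232), np.float64(156.16923076923078)] 65 [[442.5 215.3 153. ]]
top knob [np.float64(315.0), np.float64(209.5)] 6 [[529.5  -4.7  95. ]]
side knob [np.float64(275.68888888888887), np.float64(245.22222222222223)] 45 [[527.5  -7.9  86. ]]
```

```bash
cat > g.py <<'E'
import sys
from h import *
from scipy.spatial.transform import Rotation as Ro
def go(x,y,z,yaw):
    s=monitor.read_state(); R=Ro.from_euler("xyz",s["tool_rot"]).as_matrix()
    d=R.T@(np.array([x,y,z])-s["eef_pos"])/10
    r=-(yaw-np.degrees(s["tool_rot"][2])+180)%360; r=(r+180)%360-180
    r=-((yaw-np.degrees(s["tool_rot"][2])+180)%360-180)
    print("t",s["clock"].__round__(2),"pos",s["eef_pos"].round(1),"rpy",np.degrees(s["tool_rot"]).round(1),"q",s["qpos"].round(2),"F",s["force"].round(1),"w",round(s["width"],1),round(s["gripper_force"],1)); print("shift cm",d.round(2),"roll",round(r,1))
if __name__=="__main__": go(*map(float,sys.argv[1:]))
E
python3 g.py 529 -5 290 172
python3 - <<'E'
from h import *
S=np.load("pics/side0.npz");p=S["p"].astype(int);X=cloud("side",S["d"])
m=(p[...,0]>120)&(p[...,1]<60)&(X[...,1]>100)&(X[...,2]>40)&(X[...,2]<400)&(X[...,0]<560)
for a in (m&(X[...,0]<400),m&(X[...,0]>=400)): print(a.sum(),X[a].mean(0),X[a].max(0))
E
```

```text
t 0.1 pos [259.9 595.1 230.5] rpy [-179.9    0.   156.4] q [-1.22  0.63  0.04  1.52 -0.03  1.   -0.02] F [-0.2 -0.5 -0.3] w 84.9 0.0
shift cm [-48.68 -44.24  -5.87] roll -15.6
164 [338.43644013 213.03991523  96.39621804] [348.15920575 223.21461165 134.57758928]
164 [434.23858108 310.46250038 103.88010406] [447.46931067 322.80270723 140.65512519]
```

Emit:
arm_command(series=[100, -2, -1.5, -2, -3, 100, -5, -4, -4, -6, 100, -8, -7, -5.5, -9, 100, -11, -10, -5.9, -12, 100, -14, -12.7, -5.9, -15.6])

```text
clock: 0.52
eef_pos: [336.0, 426.7, 291.3]
tool_rot: [3.14, 0.001, 3.006]
force: [1.4, 0.4, -0.5]
width: 85.2
gripper_force: 0.0
```

```bash
python3 g.py 529 -5 290 172
```

```text
t 0.52 pos [336.  426.7 291.3] rpy [1.799e+02 1.000e-01 1.722e+02] q [-0.94  0.41 -0.02  1.74  0.01  0.99  0.47] F [ 1.4  0.4 -0.5] w 85.2 0.0
shift cm [-24.97 -40.16   0.09] roll 0.2
```

Emit:
arm_command(series=[100, -2.1, -3.4, 0, 0, 100, -4.2, -6.7, 0, 0, 100, -6.3, -10.1, 0, 0, 100, -8.4, -13.4, 0, 0, 100, -10.5, -16.8, 0, 0])

```text
clock: 0.93
eef_pos: [416.4, 245.0, 290.1]
tool_rot: [-3.142, -0.0, 3.002]
force: [1.6, 0.4, -0.2]
width: 85.6
gripper_force: 0.0
```

Emit:
arm_command(series=[100, -2.1, -3.4, 0, 0, 100, -4.2, -6.7, 0, 0, 100, -6.3, -10.1, 0, 0, 100, -8.4, -13.4, 0, 0, 100, -10.5, -16.8, 0, 0])

```text
clock: 1.35
eef_pos: [497.0, 64.1, 290.1]
tool_rot: [3.141, -0.0, 3.002]
force: [0.3, 0.1, -0.7]
width: 85.6
gripper_force: 0.0
```

```bash
python3 g.py 529 -5 160 172
```

```text
t 1.35 pos [497.   64.1 290.1] rpy [180.  -0. 172.] q [-0.25  0.35  0.09  1.85 -0.04  0.95  1.29] F [ 0.3  0.1 -0.7] w 85.6 0.0
shift cm [-4.13 -6.4  13.01] roll 0.0
```

Going above the knob (z = 160), then looking at the fingers against the knob.

Emit:
arm_command(series=[100, -1.5, -2.3, 2, 0, 100, -3, -4.5, 5, 0, 100, -4.1, -6.4, 8.5, 0, 100, -4.1, -6.4, 11.5, 0, 100, -4.1, -6.4, 13, 0])

```text
clock: 1.77
eef_pos: [526.4, -5.4, 156.5]
tool_rot: [-3.14, -0.005, 2.999]
force: [-0.4, 1.2, -0.2]
width: 85.5
gripper_force: 0.0
```

```bash
python3 g.py 529 -5 85 172; python3 - <<'E'
from h import *
t=[]
for n in("side","top"):
    p,d=viewer.get_image(n); np.savez(f"pics/{n}1.npz",p=p,d=d)
    u,v=proj(n,[[529,-5,110]])[0].astype(int); x=max(0,u-65);y=max(0,v-90)
    t.append(cv2.resize(p[y:y+150,x:x+130,::-1],(390,450))); print(n,x,y)
cv2.imwrite("pics/m1.png",np.hstack(t))
E
```

```text
t 1.77 pos [526.4  -5.4 156.5] rpy [-179.9   -0.3  171.8] q [-0.1   0.56  0.09  1.93 -0.07  0.66  1.46] F [-0.4  1.2 -0.2] w 85.5 0.0
shift cm [-0.29  0.09  7.15] roll -0.2
side 211 146
top 250 119
```

View pics/m1.png

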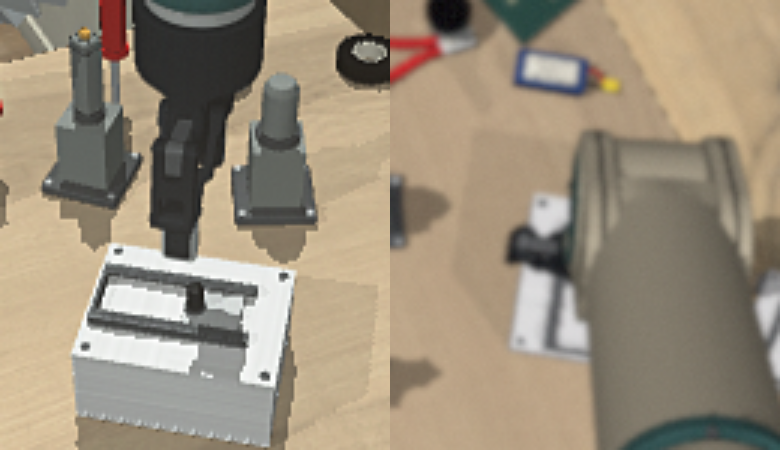

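The side view shows the near fingertip at about (271,231), above the shutter, with the knob at (276,245). The arm hides the top view. I'll compare the fingertip's depth points with the reported TCP to get the side camera's offset.

```bash
python3 - <<'E'
from h import *
S=np.load("pics/side1.npz");X=cloud("side",S["d"]).reshape(-1,3)
for z in (167,172,178,184,190):
    m=(abs(X[:,2]-z)<3)&(X[:,1]<-30)&(X[:,1]>-80)&(abs(X[:,0]-525)<60);Y=X[m]
    if len(Y): 
        f=Y[Y[:,1]<np.median(Y[:,1])+6]; print(z,len(Y),f.min(0).round(1),f.max(0).round(1),np.median(f,0).round(1))
for y in(-47,-55): print(proj("side",[[526.4-(-5.4-y)*.144,y,169.5]]))
m=(abs(X[:,2]-89)<7)&(abs(X[:,0]-525)<40)&(abs(X[:,1])<40);print(X[m].mean(0),m.sum())
E
```

```text
167 6 [508.9 -54.8 168.4] [525.8 -51.1 169.7] [515.5 -53.  169.2]
172 9 [508.9 -58.3 169.1] [529.4 -51.1 175. ] [518.6 -53.3 171.9]
178 25 [509.  -61.4 175.5] [529.5 -52.7 180.8] [520.6 -58.3 178.1]
184 26 [511.4 -62.2 181.1] [529.4 -53.5 186.9] [520.6 -59.3 183.8]
190 25 [511.3 -63.1 187. ] [529.3 -53.9 192.9] [520.5 -60.1 189.8]
[[271.34415284 229.81324622]]
[[270.44786587 232.83558915]]
[527.46088267  -6.96685429  90.5408386 ] 37
```

```bash
python3 g.py 527.3 -4.3 82 172
```

```text
t 1.87 pos [526.   -3.6 157.2] rpy [-179.9   -0.4  172. ] q [-0.1   0.56  0.09  1.93 -0.07  0.66  1.46] F [-0.5  0.1  0.4] w 85.1 0.0
shift cm [-0.19 -0.04  7.52] roll -0.0
```

Emit:
arm_command(series=[100, -0.2, 0, 2, 0, 100, -0.2, 0, 4, 0, 100, -0.2, 0, 5.7, 0, 80, -0.2, 0, 6.7, 0, 70, -0.2, 0, 7.2, 0])

```text
clock: 2.28
eef_pos: [530.5, -3.2, 87.9]
tool_rot: [3.142, -0.0, 3.003]
force: [-0.3, -0.4, 0.7]
width: 64.0
gripper_force: 0.0
```

```bash
python3 g.py 527.3 -4.3 82 172
```

```text
t 2.28 pos [530.5  -3.2  87.9] rpy [180.  -0. 172.] q [-0.09  0.67  0.07  1.97 -0.09  0.5   1.47] F [-0.3 -0.4  0.7] w 64.0 0.0
shift cm [ 0.3  -0.16  0.59] roll 0.0
```

Emit:
arm_command(series=[60, 0.2, -0.1, 0.3, 0, 45, 0.2, -0.1, 0.5, 0, 30, 0.2, -0.1, 0.5, 0, 10, 0.2, -0.1, 0.5, 0, 0, 0.2, -0.1, 0.5, 0])

```text
clock: 2.7
eef_pos: [528.8, -4.9, 84.2]
tool_rot: [-3.141, 0.001, 3.002]
force: [-0.6, -2.7, 3.7]
width: 8.8
gripper_force: 58.6
```

Emit:
arm_command(series=[0, 0, 0, 0, 0, 0, 0, 0, 0, 0, 0, 0, 0, 0, 0, 0, 0, 0, 0, 0, 0, 0, 0, 0, 0])

```text
clock: 3.12
eef_pos: [528.8, -4.9, 84.1]
tool_rot: [-3.141, 0.001, 3.001]
force: [-1.2, -2.3, 6.7]
width: 8.9
gripper_force: 58.7
```

```bash
python3 g.py 527.3 -4.3 82 172
```

```text
t 3.12 pos [528.8  -4.9  84.1] rpy [-1.80e+02  1.00e-01  1.72e+02] q [-0.09  0.68  0.07  1.98 -0.09  0.48  1.47] F [-1.2 -2.3  6.7] w 8.9 58.7
shift cm [0.16 0.04 0.21] roll -0.0
```

Emit:
arm_command(series=[0, 0.3, 0, 0, 0, 0, 0.8, 0, 0, 0, 0, 1.3, 0, 0, 0, 0, 1.8, 0, 0, 0, 0, 2.2, 0, 0, 0])

```text
clock: 3.53
eef_pos: [507.7, -2.0, 84.1]
tool_rot: [-3.141, 0.004, 3.001]
force: [2.4, -3.2, 6.2]
width: 8.4
gripper_force: 59.0
```

```bash
python3 g.py 485 1.5 84 172;  python3 - <<'E'
from h import *
p,d=viewer.get_image("side"); np.savez("pics/side2.npz",p=p,d=d)
cv2.imwrite("pics/s2.png",cv2.resize(p[180:320,200:340,::-1],(560,560)))
E
```

```text
t 3.53 pos [507.7  -2.   84.1] rpy [-180.     0.2  172. ] q [-0.1   0.66  0.06  2.04 -0.09  0.44  1.47] F [ 2.4 -3.2  6.2] w 8.4 59.0
shift cm [ 2.3   0.03 -0.  ] roll -0.0
```

View pics/s2.png

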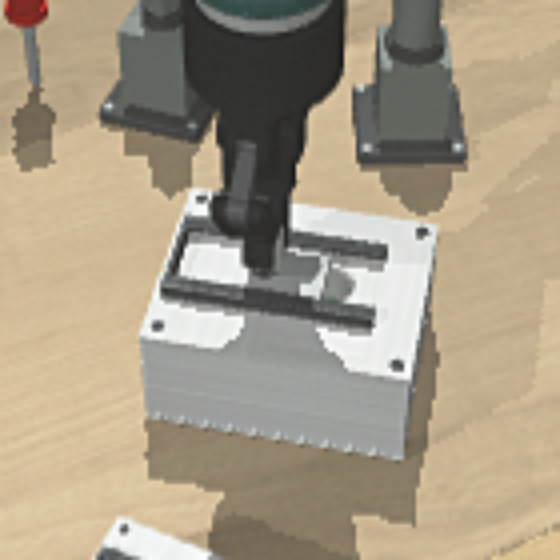

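The knob is held and the shutter follows: the bore is starting to show at crop (335,285). I'll continue the pull to the stop.

Emit:
arm_command(series=[0, 0.5, 0, 0, 0, 0, 1, 0, 0, 0, 0, 1.5, 0, 0, 0, 0, 1.8, 0, 0, 0, 0, 2.0, 0, 0, 0])

```text
clock: 4.0
eef_pos: [488.1, 0.7, 84.1]
tool_rot: [-3.141, 0.004, 3.001]
force: [4.1, -4.6, 5.5]
width: 8.6
gripper_force: 59.0
```

Emit:
arm_command(series=[0, 0.1, 0, 0, 0, 0, 0.2, 0, 0, 0, 0, 0.3, 0, 0, 0, 0, 0.35, 0, 0, 0, 0, 0.4, 0, 0, 0])

```text
clock: 4.42
eef_pos: [485.9, 1.0, 84.1]
tool_rot: [-3.141, 0.007, 3.001]
force: [6.6, -4.4, 2.7]
width: 8.5
gripper_force: 58.6
```

Emit:
arm_command(series=[0, 0.1, 0, 0, 0, 0, 0.2, 0, 0, 0, 0, 0.3, 0, 0, 0, 0, 0.3, 0, 0, 0, 0, 0.3, 0, 0, 0])

```text
clock: 4.83
eef_pos: [485.9, 1.0, 84.2]
tool_rot: [3.142, 0.013, 3.001]
force: [10.6, -5.6, -2.9]
width: 8.3
gripper_force: 58.6
```

The tool stopped moving and the force rose, so the shutter is at its stop. Releasing and going up.

Emit:
arm_command(series=[0, -0.3, 0, 0, 0, 20, -0.3, 0, 0, 0, 40, -0.3, 0, 0, 0, 60, -0.3, 0, 0, 0, 100, -0.3, 0, 0, 0])

```text
clock: 5.25
eef_pos: [481.6, 2.9, 82.9]
tool_rot: [3.141, -0.002, 3.003]
force: [-0.4, 0.1, -0.3]
width: 52.8
gripper_force: 0.0
```

Emit:
arm_command(series=[100, -0.3, 0, -2, 0, 100, -0.3, 0, -6, 0, 100, -0.3, 0, -10, 0, 100, -0.3, 0, -14, 0, 100, -0.3, 0, -17, 0])

```text
clock: 5.67
eef_pos: [485.6, 2.2, 256.0]
tool_rot: [3.141, 0.001, 3.003]
force: [1.2, 0.7, -0.4]
width: 85.7
gripper_force: 0.0
```

```bash
python3 g.py 427 211 255 134
```

```text
t 5.67 pos [485.6   2.2 256. ] rpy [1.80e+02 1.00e-01 1.72e+02] q [-0.14  0.36  0.11  1.94 -0.05  0.84  1.43] F [ 1.2  0.7 -0.4] w 85.7 0.0
shift cm [ 8.7  19.87  0.1 ] roll 38.0
```

Emit:
arm_command(series=[100, 1.5, 3.3, 0, 7, 100, 3, 6.6, 0, 14, 100, 4.4, 10, 0, 21, 100, 5.8, 13.2, 0, 28, 100, 7.3, 16.6, 0, 35])

```text
clock: 6.08
eef_pos: [435.8, 175.4, 253.1]
tool_rot: [-3.141, -0.001, 2.401]
force: [-0.0, -0.1, 0.0]
width: 84.8
gripper_force: 0.0
```

```bash
python3 g.py 425.8 211 190 134
```

```text
t 6.08 pos [435.8 175.4 253.1] rpy [-180.    -0.   137.5] q [-0.61  0.35  0.22  1.98 -0.1   0.83  0.5 ] F [-0.  -0.1  0. ] w 84.8 0.0
shift cm [3.14 1.96 6.31] roll 3.5
```

Emit:
arm_command(series=[100, 1.5, 1, 0, 1.5, 100, 3.1, 2, 0, 3.5, 100, 3.1, 2, 2, 3.5, 100, 3.1, 2, 4, 3.5, 100, 3.1, 2, 5, 3.5])

```text
clock: 6.5
eef_pos: [425.5, 209.9, 201.3]
tool_rot: [-3.138, -0.002, 2.348]
force: [-0.3, -0.7, 1.0]
width: 85.7
gripper_force: 0.0
```

```bash
python3 g.py 425.8 211 92 134; python3 - <<'E'
from h import *
t=[]
for n in("side","top"):
    p,d=viewer.get_image(n); np.savez(f"pics/{n}3.npz",p=p,d=d)
    u,v=proj(n,[[430,140,120]])[0].astype(int); x=max(0,u-65);y=max(0,v-75)
    t.append(cv2.resize(p[y:y+150,x:x+130,::-1],(390,450))); print(n,x,y)
cv2.imwrite("pics/m3.png",np.hstack(t))
X=cloud("side",np.load("pics/side3.npz")["d"]).reshape(-1,3)
for z in (100,112,124,136):
    Y=X[(abs(X[:,2]-z)<4)&(abs(X[:,0]-426)<18)&(abs(X[:,1]-211)<18)]; print(z,cv2.minAreaRect(Y[:,:2].astype(np.float32)),Y.min(0),Y.max(0))
Y=X[(X[:,2]>180)&(X[:,2]<200)&(abs(X[:,0]-426)<70)&(abs(X[:,1]-211)<70)]
for i in np.argsort(Y[:,0])[::6]: print(Y[i].round(0),end=" ")
E
```

```text
t 6.5 pos [425.5 209.9 201.3] rpy [-1.798e+02 -1.000e-01  1.345e+02] q [-0.67  0.43  0.21  2.03 -0.14  0.7   0.41] F [-0.3 -0.7  1. ] w 85.7 0.0
shift cm [ 0.04  0.13 10.93] roll 0.5
side 172 111
top 192 171
100 ((425.7574157714844, 205.02943420410156), (22.514564514160156, 8.947600364685059), 7.101001739501953) [414.10581804 200.1202748   96.07326618] [436.40741472 210.86051214 103.54779565]
112 ((426.1529846191406, 204.65908813476562), (22.311779022216797, 11.393156051635742), 2.9332897663116455) [414.72022838 199.07025041 108.69273285] [437.08236492 210.77269326 115.97955143]
124 ((425.0506896972656, 205.637451171875), (24.744657516479492, 13.251781463623047), 0.1788618415594101) [412.6576906  199.02286579 120.05883104] [437.41069748 212.29339698 127.75248779]
136 ((426.7722473144531, 205.89146423339844), (24.460552215576172, 13.008766174316406), 12.159906387329102) [413.44622284 199.14683256 132.04317976] [437.86096126 214.8261026  139.99218169]
```

View pics/m3.png

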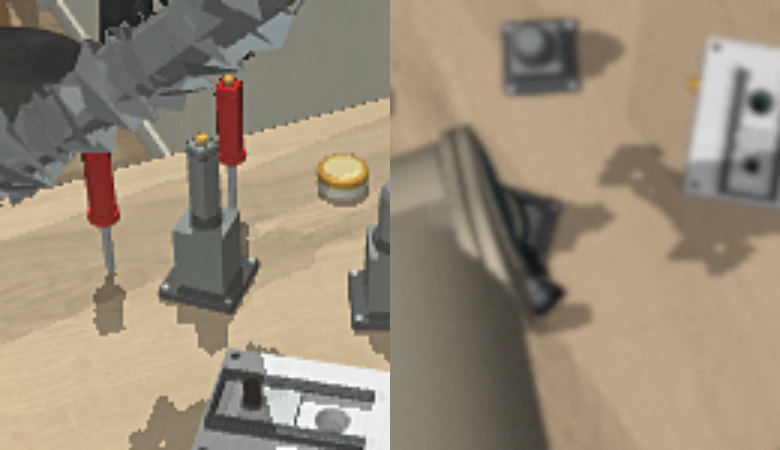

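The shutter is out and the bore is open, at side crop (332,420) and top crop (760,100). The probe is untouched, with a handle edge facing the side camera. Lowering onto the handle while measuring the bore.

Emit:
arm_command(series=[100, 0, 0.1, 2, 0.5, 100, 0, 0.1, 5, 0.5, 100, 0, 0.1, 7.5, 0.5, 100, 0, 0.1, 9.5, 0.5, 100, 0, 0.1, 10.4, 0.5])

```text
clock: 7.02
eef_pos: [427.3, 210.0, 97.7]
tool_rot: [-3.139, -0.001, 2.337]
force: [0.7, -0.5, 0.6]
width: 85.1
gripper_force: 0.0
```

```bash
python3 g.py 425.8 211 97 134; python3 - <<'E'
from h import *
S={n:np.load(f"pics/{n}3.npz") for n in C}
for n in C:
    P=cloud(n,S[n]["d"]); p=S[n]["p"].astype(int)
    c=proj(n,[[542,-6.5,70]])[0].round().astype(int); print(n,"exp",c)
    x,y=c; k=9
    w=p[y-k:y+k+1,x-k:x+k+1].sum(2)//3
    print(w[::2,::2]); zz=P[y-k:y+k+1,x-k:x+k+1,2]
    m=(zz<64)
    v,u=np.nonzero(m); print("deep",len(u)); 
    if len(u): print(onz(n,[[u.mean()+x-k,v.mean()+y-k]],70), onz(n,[[ (u.min()+u.max())/2+x-k,(v.min()+v.max())/2+y-k]],70))
    X=P.reshape(-1,3);q=p.reshape(-1,3); Y=X[(X[:,2]>64)&(X[:,2]<76)&(abs(X[:,0]-523)<100)&(abs(X[:,1])<90)]; print(cv2.minAreaRect(Y[:,:2].astype(np.float32)))
    Y=X[(X[:,2]>84)&(X[:,2]<100)&(abs(X[:,0]-485)<30)&(abs(X[:,1])<30)]; print("knob",Y.mean(0),len(Y))
E
```

```text
t 7.02 pos [427.3 210.   97.7] rpy [-1.798e+02 -1.000e-01  1.339e+02] q [-0.62  0.61  0.15  2.11 -0.2   0.43  0.45] F [ 0.7 -0.5  0.6] w 85.1 0.0
shift cm [ 0.17 -0.04  0.07] roll -0.1
side exp [282 250]
[[ 78  68  92  84  98  92  93  94 104  87]
 [128 150 153 158 159 136  75  83  68  78]
 [245 250 158 157 156 160 143 147 148 153]
 [241 235 245 218 166 160 201 252 248 249]
 [240 237 174 124 143 151 150 166 240 230]
 [239 241 112 128 137 133 153 127 244 230]
 [211 254 224 131 139 139 123 153 240 234]
 [106  90  92  95  96  84 123 240 245 244]
 [ 51  67  87 117 124 109  96  92  92  84]
 [132  87  73  71  62  61  58  70  81 104]]
deep 59
[[541.77938695  -9.877945    70.        ]] [[541.05020964  -8.68552911  70.        ]]
((521.93603515625, -3.8393707275390625), (113.77619171142578, 140.3990020751953), 81.84051513671875)
knob [484.79790209  -0.86921176  91.2608413 ] 38
top exp [315 206]
[[159  96 124 188 212 212 211 210 190 135]
 [153  95 142 203 204 203 210 209 188 117]
 [137  94 140 165 130 127 171 200 183 110]
 [126  99 130  91  53  60 103 175 170 103]
 [116 103 136  73  27  40  80 162 159  97]
 [103 114 162 120  46  48 109 176 150  95]
 [ 98 125 186 189 157 147 180 188 131 102]
 [ 93 137 203 213 213 212 213 190 119 107]
 [ 94 142 181 193 203 205 203 189 113 115]
 [105 165 184 185 185 183 186 170 102 131]]
deep 57
[[545.26776832  -6.31393496  70.        ]] [[544.92650529  -6.74012787  70.        ]]
((525.3431396484375, -3.6429672241210938), (110.5311279296875, 140.22232055664062), 81.97693634033203)
knob [486.09586956   1.00832313  92.86561437] 18
```

Emit:
arm_command(series=[60, 0.1, 0, 0.1, 0, 40, 0.1, 0, 0.1, 0, 20, 0.1, 0, 0.1, 0, 0, 0.1, 0, 0.1, 0, 0, 0.1, 0, 0.1, 0])

```text
clock: 7.43
eef_pos: [428.5, 211.5, 99.3]
tool_rot: [3.139, 0.0, 2.337]
force: [-0.3, 0.2, 0.4]
width: 25.5
gripper_force: 0.0
```

Emit:
arm_command(series=[0, 0, 0, 0, 0, 0, 0, 0, 0, 0, 0, 0, 0, 0, 0, 0, 0, 0, 0, 0, 0, 0, 0, 0, 0])

```text
clock: 7.85
eef_pos: [428.4, 211.5, 99.3]
tool_rot: [3.14, 0.0, 2.337]
force: [-1.6, -0.2, 6.4]
width: 19.5
gripper_force: 58.6
```

```bash
python3 g.py 425.8 211 97 134
```

```text
t 7.85 pos [428.4 211.5  99.3] rpy [179.9   0.  133.9] q [-0.62  0.61  0.15  2.11 -0.2   0.43  0.45] F [-1.6 -0.2  6.4] w 19.5 58.6
shift cm [ 0.15 -0.22  0.23] roll -0.1
```

Held at 19.5 mm with 58.6 N. Lifting straight up.

Emit:
arm_command(series=[0, 0, 0, -0.5, 0, 0, 0, 0, -1.5, 0, 0, 0, 0, -3, 0, 0, 0, 0, -5, 0, 0, 0, 0, -7, 0])

```text
clock: 8.27
eef_pos: [427.3, 210.8, 169.1]
tool_rot: [-3.14, -0.0, 2.337]
force: [0.6, 0.1, -1.4]
width: 19.1
gripper_force: 58.5
```

Emit:
arm_command(series=[0, 0, 0, -1.5, 0, 0, 0, 0, -3, 0, 0, 0, 0, -4.5, 0, 0, 0, 0, -5.5, 0, 0, 0, 0, -6, 0])

```text
clock: 8.68
eef_pos: [428.2, 211.3, 229.9]
tool_rot: [3.139, 0.0, 2.337]
force: [-0.1, 0.8, -0.3]
width: 19.3
gripper_force: 58.6
```

```bash
python3 g.py 544.5 -6 230 134
```

```text
t 8.68 pos [428.2 211.3 229.9] rpy [179.9   0.  133.9] q [-0.69  0.39  0.23  1.99 -0.13  0.77  0.39] F [-0.1  0.8 -0.3] w 19.3 58.6
shift cm [-2.372e+01 -6.680e+00 -1.000e-02] roll -0.1
```

Emit:
arm_command(series=[0, -1, -0.3, 0, 0, 0, -3, -0.8, 0, 0, 0, -5.5, -1.5, 0, 0, 0, -8.2, -2.3, 0, 0, 0, -11, -3.1, 0, 0])

```text
clock: 9.1
eef_pos: [481.5, 108.6, 227.5]
tool_rot: [-3.14, -0.001, 2.338]
force: [0.0, 0.1, -1.2]
width: 19.2
gripper_force: 58.6
```

Emit:
arm_command(series=[0, -3, -0.9, 0, 0, 0, -6, -1.7, 0, 0, 0, -9, -2.5, 0, 0, 0, -11.3, -3.2, 0, 0, 0, -12.7, -3.6, 0, 0])

```text
clock: 9.52
eef_pos: [544.3, -11.0, 227.4]
tool_rot: [-3.139, 0.001, 2.332]
force: [0.0, 0.4, 0.3]
width: 19.2
gripper_force: 58.6
```

Emit:
arm_command(series=[0, 0, 0, 0.5, 0, 0, 0, 0, 1, 0, 0, 0, 0, 1.5, 0, 0, 0, 0, 2, 0, 0, 0, 0, 2, 0])

```text
clock: 9.93
eef_pos: [542.3, -4.7, 206.7]
tool_rot: [-3.14, -0.003, 2.339]
force: [0.1, 0.7, -1.1]
width: 19.5
gripper_force: 58.6
```

```bash
python3 g.py 544.5 -6 210 134; python3 - <<'E'
from h import *
t=[]
for n in("side","top"):
    p,d=viewer.get_image(n); np.savez(f"pics/{n}4.npz",p=p,d=d)
    u,v=proj(n,[[540,-6,120]])[0].astype(int); x=max(0,u-65);y=max(0,v-75)
    t.append(cv2.resize(p[y:y+150,x:x+130,::-1],(390,450))); print(n,x,y)
cv2.imwrite("pics/m4.png",np.hstack(t))
X=cloud("side",np.load("pics/side4.npz")["d"]).reshape(-1,3)
for z0,z1 in((110,130),(130,150),(150,170),(172,178),(180,190)):
    Y=X[(X[:,2]>z0)&(X[:,2]<z1)&(abs(X[:,0]-542)<25)&(abs(X[:,1]+6)<30)]
    if len(Y): print(z0,len(Y),np.median(Y,0).round(1),Y.min(0).round(1),Y.max(0).round(1))
E
```

```text
t 9.93 pos [542.3  -4.7 206.7] rpy [-179.9   -0.2  134. ] q [-0.2   0.52  0.23  1.85 -0.16  0.8   0.89] F [ 0.1  0.7 -1.1] w 19.5 58.6
shift cm [-0.24  0.07 -0.33] roll 0.0
side 217 158
top 251 129
110 15 [539.5  -5.8 124.3] [535.5  -8.  117.7] [541.7  -1.9 129.7]
130 26 [539.4  -6.2 140.8] [537.   -8.2 130.7] [543.3  -2.3 149.5]
150 24 [539.8  -6.3 158.1] [536.7  -8.9 151.1] [542.9  -3.9 167.2]
172 10 [539.8 -14.6 177.2] [526.8 -16.6 175.7] [552.   -6.9 177.8]
180 71 [540.6 -11.7 184. ] [526.4 -18.6 180.1] [553.5  -1.5 189.8]
```

View pics/m4.png

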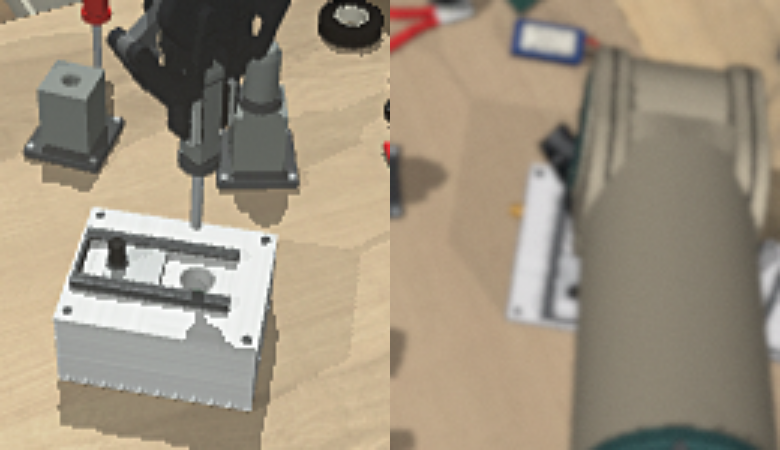

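The probe hangs upright above the bore: rod tip at side crop (195,225), bore at (197,278), shutter out. Now I'll refine the bore's centre in the same camera.

```bash
python3 - <<'E'
from h import *
p=np.load("pics/side4.npz")["p"].astype(int).sum(2)//3
print("cols",np.arange(272,294)); 
for r in range(241,262): print(r,p[r,272:294])
th=np.linspace(0,2*np.pi,9)[:-1]
for c in((541.8,-6,69.3),):print(proj("side",[[c[0]+12*np.cos(t),c[1]+12*np.sin(t),c[2]] for t in th]).round(1).tolist())
P=cloud("side",np.load("pics/side4.npz")["d"])
# lid corner screws
for nm in("side3",):
    q=np.load(f"pics/{nm}.npz")["p"]; 
lidm=(p>215).astype(np.uint8); 
X=P.reshape(-1,3)
Y=X[(X[:,2]>66.5)&(X[:,2]<72)&(abs(X[:,0]-523)<90)&(abs(X[:,1])<80)];print(cv2.minAreaRect(Y[:,:2].astype(np.float32)),np.median(Y[:,2]))
R=np.radians(-7.9);B=Y[:,:2]@np.array([[np.cos(R),-np.sin(R)],[np.sin(R),np.cos(R)]]);print(np.percentile(B,[.3,99.7],axis=0), B.min(0),B.max(0), np.array([541.8,-6])@np.array([[np.cos(R),-np.sin(R)],[np.sin(R),np.cos(R)]]))
Y=X[(X[:,2]>75.5)&(X[:,2]<80)&(abs(X[:,0]-523)<90)&(abs(X[:,1])<60)];B=Y[:,:2]@np.array([[np.cos(R),-np.sin(R)],[np.sin(R),np.cos(R)]]);print("rails",np.histogram(B[:,1],bins=np.arange(30,115,3)),B[:,0].min(),B[:,0].max())
E
```

```text
cols [272 273 274 275 276 277 278 279 280 281 282 283 284 285 286 287 288 289
 290 291 292 293]
241 [107  80  65  71  69  94  81  85 103 100  96  95  94  95  94  98  94 106
 106  88  95 105]
242 [173 141 144 167 123 138 109  88  83  72  69  74  81  81  87 104  99  94
  94  93  92  93]
243 [105 131 152 152 153 157 163 161 161 161 121 138 141  77  90  84  69  70
  92  79  83 103]
244 [ 99 144 145 162 164 146 150 148 148 148 152 155 155 158 160 163 166 122
 138 107  88  90]
245 [121 248 254 252 254 162 160 159 160 159 158 164 163 146 148 148 151 152
 153 155 154 162]
246 [247 249 242 240 242 250 254 254 252 247 243 251 252 152 158 162 161 160
 162 162 140 150]
247 [242 243 239 237 240 248 247 224 155 169 158 162 181 205 242 254 250 249
 250 252 155 162]
248 [241 230 238 238 245 238 141 112 127 136 145 148 151 144 156 228 230 241
 240 237 244 249]
249 [239 242 238 239 250 177 109 127 134 145 151 154 157 152 143 169 230 241
 238 233 237 238]
250 [248 241 239 241 242 109 114 129 138 140 153 154 157 156 148 130 152 245
 237 231 237 234]
251 [234 241 239 243 245 114 116 131 136 139 142 135 1
[... 1021 characters left out ...]
], [282.6, 246.1], [278.6, 247.1], [276.7, 250.0], [278.2, 253.1], [282.2, 254.6], [286.3, 253.5]]
((521.9002685546875, -4.0942535400390625), (114.2526626586914, 139.99148559570312), 82.1358871459961) 68.73100774818778
[[447.897239    11.84619844]
 [587.34634211 123.48526438]] [447.48144178  10.56793686] [587.53206578 124.82015   ] [537.48269446  68.52439826]
rails (array([ 0,  0,  1, 32, 56, 50, 26,  2,  2,  2,  6,  7,  7,  3,  0,  3,  1,
        2, 26, 49, 50, 20,  0,  0,  0,  0,  0,  0]), array([ 30,  33,  36,  39,  42,  45,  48,  51,  54,  57,  60,  63,  66,
        69,  72,  75,  78,  81,  84,  87,  90,  93,  96,  99, 102, 105,
       108, 111, 114])) 451.8085598748521 563.5221624142802
```

```bash
python3 - <<'E'
from h import *
S=np.load("pics/side4.npz");p=S["p"].astype(int).sum(2)//3
print(np.arange(274,292))
for r in list(range(216,222))+list(range(228,238)): print(r,p[r,274:292], S["d"][r,280:285].round(0))
print("collar");print(np.arange(273,293))
for r in range(205,219): print(r,p[r,273:293])
th=np.linspace(0,2*np.pi,9)[:-1]
for y in(-5,-2):
  print(y,"tip",proj("side",[[539.7+4*np.cos(t),y+4*np.sin(t),116.4] for t in th]).round(1).tolist())
  print("collar",proj("side",[[539.7+14*np.cos(t),y+14*np.sin(t),176.4] for t in th]).round(1).tolist())
E
```

```text
[274 275 276 277 278 279 280 281 282 283 284 285 286 287 288 289 290 291]
216 [188 184 184 188 195 158 135  81  72  70  61  79 130 160 209  73 129 208] [1010.  746.  746.  746.  744.]
217 [180 180 181 183 184 189 198 125 142 135 104 203 195 190 199  65 130 211] [1009.  760.  759.  760.  760.]
218 [179 177 183 186 181 182 190 119 136 127  94 194 187 186 198  74  87  62] [1005.  765.  762.  764.  764.]
219 [183 183 183 183 182 186 193 120 134 123  94 193 185 186 196  64  66  70] [1003.  765.  764.  766.  768.]
220 [183 184 184 183 184 187 191 122 133 121 123 191 185 184 194  99  62  64] [997. 766. 765. 768. 768.]
221 [183 182 183 183 183 191 164 123 134 120 113 191 184 178 184 200  97 100] [992. 768. 770. 765. 770.]
228 [182 184 181 181 182 188 140 128 130 108 129 188 181 178 179 178 176 177] [977. 781. 780. 781. 977.]
229 [177 176 177 177 178 185 140 130 130 107 130 184 180 182 180 180 179 178] [972. 783. 782. 786. 974.]
230 [184 182 182 179 179 188 141 131 128 104 156 184 179 177 178 179 180 178] [967. 786. 785. 783. 971.]
231 [244 234 233 219 203 210 145 129 128 101 160 184 180 177 
[... 1825 characters left out ...]
181 183 184 189 198 125 142 135 104 203 195 190 199  65 130
 211 171]
218 [184 179 177 183 186 181 182 190 119 136 127  94 194 187 186 198  74  87
  62  87]
-5 tip [[283.9, 234.3], [283.4, 233.3], [282.0, 232.8], [280.6, 233.2], [280.0, 234.1], [280.5, 235.2], [281.9, 235.6], [283.3, 235.3]]
collar [[289.9, 212.8], [288.0, 209.3], [283.0, 207.6], [277.9, 208.8], [275.5, 212.1], [277.3, 215.7], [282.4, 217.4], [287.7, 216.1]]
-2 tip [[284.0, 233.3], [283.5, 232.3], [282.1, 231.8], [280.7, 232.1], [280.1, 233.1], [280.6, 234.1], [281.9, 234.6], [283.4, 234.2]]
collar [[290.0, 211.7], [288.0, 208.2], [283.1, 206.6], [277.9, 207.8], [275.6, 211.0], [277.4, 214.6], [282.5, 216.3], [287.7, 215.1]]
```

Emit:
arm_command(series=[0, -0.2, -0.1, 0, 0, 0, -0.5, -0.2, 0.5, 0, 0, -0.5, -0.2, 1.2, 0, 0, -0.5, -0.2, 2, 0, 0, -0.5, -0.2, 2.5, 0])

```text
clock: 10.45
eef_pos: [545.1, -11.1, 181.9]
tool_rot: [-3.141, -0.001, 2.337]
force: [-0.1, 0.4, -0.8]
width: 19.4
gripper_force: 58.6
```

Emit:
arm_command(series=[0, 0, 0, 0, 0, 0, 0, 0, 0, 0, 0, 0, 0, 0, 0, 0, 0, 0, 0, 0, 0, 0, 0, 0, 0])

```text
clock: 10.87
eef_pos: [546.1, -11.1, 183.5]
tool_rot: [3.141, 0.0, 2.337]
force: [1.1, 0.9, -0.3]
width: 19.4
gripper_force: 58.6
```

```bash
python3 g.py 544.4 -9.7 109.3 134; python3 - <<'E'
from h import *
t=[]
p,d=viewer.get_image("side"); np.savez("pics/side5.npz",p=p,d=d)
cv2.imwrite("pics/m5.png",cv2.resize(p[190:290,220:330,::-1],(660,600),interpolation=cv2.INTER_NEAREST))
p=p.astype(int).sum(2)//3
print("    ",np.arange(273,293))
for r in list(range(215,232,3))+list(range(232,257)): print(r,p[r,273:293])
th=np.linspace(0,2*np.pi,9)[:-1]
for z,y,r in((91.4,-6.8,4),(151.4,-6.8,14),(69.3,-6.8,12)):
  print(z,proj("side",[[541.8+r*np.cos(t),y+r*np.sin(t),z] for t in th]).round(1).tolist())
E
```

```text
t 10.87 pos [546.1 -11.1 183.5] rpy [180.    0.  133.9] q [-0.18  0.55  0.22  1.87 -0.17  0.74  0.91] F [ 1.1  0.9 -0.3] w 19.4 58.6
shift cm [ 0.22 -0.03  7.42] roll -0.1
     [273 274 275 276 277 278 279 280 281 282 283 284 285 286 287 288 289 290
 291 292]
215 [181 184 189 200 167  83  37  48  35 142 125 117  68  86  85  85  83  81
  82 110]
218 [185 178 177 184 200 104  89  93 102 113  80  89  87  84  85  85  85  83
  67  91]
221 [182 183 184 190 154  92  61  68 108 100  98 102  88  87  86  85  71  56
  57 106]
224 [180 181 181 184 195  68  56  68  72  71  64  61  64  66  66  68  61  46
 122 191]
227 [181 182 184 186 186 187 192 200 170  98  72  74  68  68 134 123 194 187
 180 177]
230 [182 184 180 181 178 178 182 179 185 139 130 130 107 158 182 179 179 179
 177 177]
232 [237 237 239 236 237 239 240 244 253 140 128 131  99 180 188 181 180 178
 175 176]
233 [235 236 238 236 236 236 235 238 250 143 128 128  94 216 251 233 233 219
 201 201]
234 [235 237 236 236 236 238 237 240 252 145 129 128  92 209 244 238 238 239
 240 240]
235 [238 240 234 233 233 235 235 239 251 146 130 126  88 
[... 1559 characters left out ...]
40 124 144 155 242 242 234
 236 237]
254 [ 85  81 101 119 125 129 126 109 122 117 117 139 128 163 238 249 241 236
 240 238]
255 [109  95  92  92  94  94  97  98 101  57  57  73 116 208 244 253 247 241
 246 243]
256 [134 128  98 112  97  98 111  97 107  62  64  62  55  90  84  98 114 112
 156 209]
91.4 [[284.6, 243.5], [284.1, 242.4], [282.7, 242.0], [281.3, 242.3], [280.7, 243.3], [281.2, 244.3], [282.6, 244.8], [284.0, 244.4]]
151.4 [[290.5, 222.8], [288.6, 219.3], [283.7, 217.6], [278.6, 218.8], [276.3, 222.1], [278.1, 225.7], [283.1, 227.4], [288.3, 226.2]]
69.3 [[288.1, 250.9], [286.5, 247.8], [282.6, 246.4], [278.6, 247.4], [276.7, 250.3], [278.2, 253.4], [282.1, 254.9], [286.3, 253.8]]
```

View pics/m5.png

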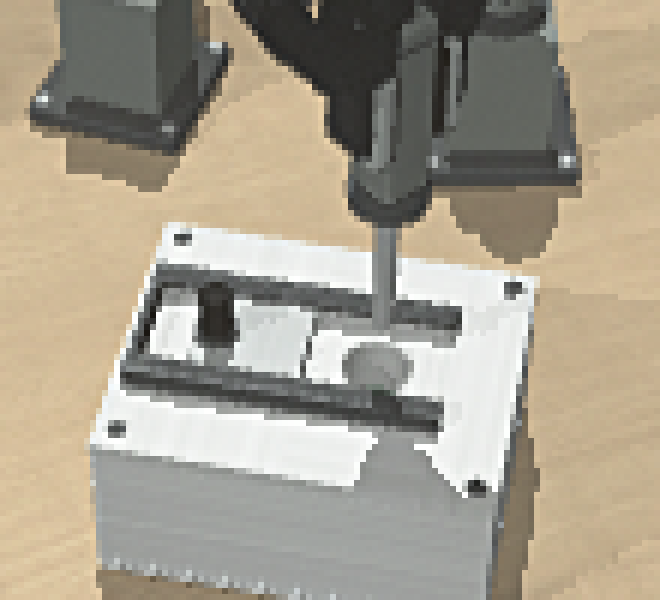

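The tip is about 2 mm off: the rod is at side column 283.5 and the bore centre at 282.5, which agrees with the pose reading. I'll correct it while still above the rails.

Emit:
arm_command(series=[0, 0.1, 0, 0, 0, 0, 0.2, 0, 0, 0, 0, 0.22, 0, 0, 0, 0, 0.22, 0, 0, 0, 0, 0.22, 0, 0, 0])

```text
clock: 11.33
eef_pos: [544.3, -9.5, 183.2]
tool_rot: [3.142, -0.0, 2.337]
force: [-0.5, -0.4, -1.1]
width: 19.3
gripper_force: 58.6
```

```bash
python3 g.py 544.4 -9.7 109.3 134
```

```text
t 11.33 pos [544.3  -9.5 183.2] rpy [180.   -0.  133.9] q [-0.18  0.55  0.22  1.87 -0.17  0.74  0.9 ] F [-0.5 -0.4 -1.1] w 19.3 58.6
shift cm [-0.03 -0.01  7.39] roll -0.1
```

Centred. Lowering gently.

Emit:
arm_command(series=[0, 0, 0, 0.5, 0, 0, 0, 0, 1, 0, 0, 0, 0, 1.6, 0, 0, 0, 0, 2.2, 0, 0, 0, 0, 2.6, 0])

```text
clock: 11.75
eef_pos: [543.7, -9.5, 156.0]
tool_rot: [-3.14, -0.001, 2.337]
force: [0.8, 0.1, -0.8]
width: 19.8
gripper_force: 58.6
```

```bash
python3 g.py 544.4 -9.7 109.3 134
```

```text
t 11.75 pos [543.7  -9.5 156. ] rpy [-1.799e+02 -1.000e-01  1.339e+02] q [-0.17  0.59  0.21  1.89 -0.19  0.68  0.91] F [ 0.8  0.1 -0.8] w 19.8 58.6
shift cm [-0.06  0.04  4.67] roll -0.1
```

Emit:
arm_command(series=[0, 0, 0, 0.6, 0, 0, 0, 0, 1.2, 0, 0, 0, 0, 1.8, 0, 0, 0, 0, 2.4, 0, 0, 0, 0, 2.8, 0])

```text
clock: 12.17
eef_pos: [544.0, -9.5, 128.3]
tool_rot: [-3.141, -0.001, 2.337]
force: [-0.2, -0.4, -0.5]
width: 19.0
gripper_force: 58.6
```

```bash
python3 g.py 544.4 -9.7 109.3 134
```

```text
t 12.17 pos [544.   -9.5 128.3] rpy [-180.    -0.   133.9] q [-0.16  0.63  0.2   1.92 -0.2   0.62  0.93] F [-0.2 -0.4 -0.5] w 19.0 58.6
shift cm [-0.04  0.02  1.9 ] roll -0.1
```

Emit:
arm_command(series=[0, 0, 0, 0.5, 0, 0, 0, 0, 1, 0, 0, 0, 0, 1.4, 0, 0, 0, 0, 1.7, 0, 0, 0, 0, 1.8, 0])

```text
clock: 12.58
eef_pos: [544.1, -9.5, 110.7]
tool_rot: [-3.141, -0.0, 2.337]
force: [0.6, -0.0, 0.4]
width: 19.4
gripper_force: 58.6
```

Emit:
arm_command(series=[0, 0, 0, 0, 0, 0, 0, 0, 0, 0, 0, 0, 0, 0, 0, 0, 0, 0, 0, 0, 0, 0, 0, 0, 0])

```text
clock: 13.0
eef_pos: [544.4, -9.5, 111.4]
tool_rot: [3.141, 0.0, 2.337]
force: [0.3, 0.5, -0.1]
width: 18.9
gripper_force: 58.6
```

```bash
python3 g.py 544.4 -9.7 109.3 134; python3 - <<'E'
from h import *
p,d=viewer.get_image("side"); np.savez("pics/side6.npz",p=p,d=d)
cv2.imwrite("pics/m6.png",cv2.resize(p[190:290,220:330,::-1],(660,600),interpolation=cv2.INTER_NEAREST))
p=p.astype(int).sum(2)//3
print("    ",np.arange(273,293))
for r in range(238,257): print(r,p[r,273:293])
th=np.linspace(0,2*np.pi,9)[:-1]
for z,y,r in((79,-6.8,14),(69.3,-6.8,4),(69.3,-6.8,12)):
  print(z,proj("side",[[541.8+r*np.cos(t),y+r*np.sin(t),z] for t in th]).round(1).tolist())
E
```

```text
t 13.0 pos [544.4  -9.5 111.4] rpy [180.    0.  133.9] q [-0.16  0.66  0.19  1.93 -0.21  0.58  0.93] F [ 0.3  0.5 -0.1] w 18.9 58.6
shift cm [-0.01 -0.01  0.21] roll -0.1
     [273 274 275 276 277 278 279 280 281 282 283 284 285 286 287 288 289 290
 291 292]
238 [ 68  46  48  52  50  46  41  71 136 116  93  68  84  85  83  77 115 225
 255 251]
239 [102  72  52  48  50  49  40  73 136 117  92  70  86  85  81  74 111 255
 253 249]
240 [102 105  76  45  46  45  36  94 135 116  70  71  86  84  82  78 114 127
 102 223]
241 [ 79  64  73  59  46  39  43 115 133 118  70  72  86  85  83  82  81  96
  80  84]
242 [139 143 169 132  86  46  87 141 133 114  74  86  85  84  83  84  70  89
  86  84]
243 [129 151 155 162  96  94 115 136 129  89  87  85  84  86  84  84  61  81
  70  75]
244 [144 146 169 136  91  91  93 104  94  85  88  85  84  84  85  84  66 125
  95  78]
245 [247 255 255 118  99  81  94  97  96 101  92  85  85  89  81  66  63 140
 135 134]
246 [249 244 255 107  97  60  78  96  99 102  91  87  84  98  52  48  69 152
 145 120]
247 [243 241 253 155  69  61  65  69  98 105  91  85  72  
[... 511 characters left out ...]
7 118 135 126 113 145 135 248
 242 239]
254 [ 83  80 103 129 106  82 119  86 108 138 121 116 133 113 136 155 143 251
 244 244]
255 [107  95  94  91  99  59  59  61  59  72  71  83  94 113 134 155 148 137
 133 250]
256 [133 128  99  62  61  63  64  64  64  63  62  62  61  60  57  69  71  67
  86 111]
79 [[289.2, 247.8], [287.4, 244.2], [282.8, 242.6], [278.0, 243.7], [275.8, 247.1], [277.5, 250.7], [282.2, 252.5], [287.1, 251.2]]
69.3 [[284.3, 250.7], [283.8, 249.6], [282.5, 249.2], [281.1, 249.5], [280.5, 250.5], [281.0, 251.5], [282.3, 252.0], [283.7, 251.6]]
69.3 [[288.1, 250.9], [286.5, 247.8], [282.6, 246.4], [278.6, 247.4], [276.7, 250.3], [278.2, 253.4], [282.1, 254.9], [286.3, 253.8]]
```

View pics/m6.png

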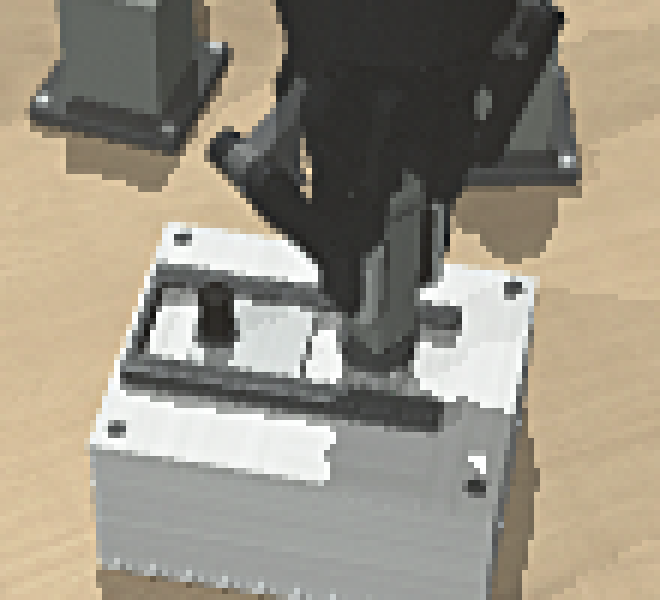

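The rod is in the bore and centred, at side column 282.7 against the bore's 282.4. The collar is about 12 mm above the lid, and the shutter is still out with its knob at crop (217,310). I'll lower 2 mm and settle.

Emit:
arm_command(series=[0, 0, 0, 0.1, 0, 0, 0, 0, 0.2, 0, 0, 0, 0, 0.2, 0, 0, 0, 0, 0.2, 0, 0, 0, 0, 0.2, 0])

```text
clock: 13.47
eef_pos: [544.3, -9.6, 109.2]
tool_rot: [-3.142, -0.0, 2.337]
force: [-0.5, 0.2, -0.7]
width: 19.1
gripper_force: 58.6
```

Emit:
arm_command(series=[0, 0, 0, 0, 0, 0, 0, 0, 0, 0, 0, 0, 0, 0, 0, 0, 0, 0, 0, 0, 0, 0, 0, 0, 0])

```text
clock: 13.88
eef_pos: [544.3, -9.6, 109.2]
tool_rot: [-3.142, -0.0, 2.337]
force: [0.4, -0.7, -0.9]
width: 19.1
gripper_force: 58.6
```

```bash
python3 g.py 544.4 -9.7 109.3 134; python3 -c "
from cell import workorder; print(workorder.finish_job())"
```

```text
t 13.88 pos [544.3  -9.6 109.2] rpy [-180.    -0.   133.9] q [-0.16  0.66  0.18  1.93 -0.21  0.57  0.93] F [ 0.4 -0.7 -0.9] w 19.1 58.6
shift cm [-0.02  0.   -0.01] roll -0.1
the job is handed in; nothing more can be done
None
```

I pulled the shutter out to its stop and handed the job in at about 14 s with the slim probe held still, its rod centred in the bore to about 1 mm and its collar about 10 mm above the lid; I saw no sign of it touching the box, and the hand-in gave no verdict.

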